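# Seat the taper-shank buffing roller in the cheese-rind buffing spindle

## Task

Take the blue buffing roller out of the wooden rack, set its tapered shank in the brass sleeve of the spindle and let go of it without forcing the sleeve down. Then take the wooden mallet and tap the steel button on top of the roller, firmly but never hammering hard, driving roller and sleeve down until they lock: a firm tap meets a solid stop and nothing gives any more. Finally stand the mallet upright on the bench and let go; leave the cheese, the jar and the cheese iron where they are.

Things in the scene. Friction and masses are not known exactly. Their poses are not given: they have to be found in the camera images.
- roller_center (a point): Centre of the blue roller body (cylinder, diameter 40, 50 tall), where to grip it; z up. Below it a steel neck, diameter 26, 8 long, then the tapered steel shank, 50 long, diameter 26 narrowing to 16 at the tip, 83 below this point. Mass about 0.26 kg. Starts upright in either hole of the rack, the body resting on the rack's top.
- roller_button (a point): Centre of the flat top of the steel striking button (diameter 20, 10 tall) on the roller, 35 above the centre of the blue body.
- sleeve_mouth (a point): Centre of the brass taper sleeve's mouth, in its top plane; moves with the sleeve. Conical bore: diameter 24.4 at the mouth, 16.4 at its lower end 40 below; outside diameter about 40. A seated roller's centre stands about 41 above the mouth (16 gap under the blue body); loosely set it may stand a few mm higher until tapped.
- sleeve (a joint): How far the brass sleeve is driven down (m): 0 = 24 mm proud of the nose; starts at 0 to 0.002. A tight fit that stays where left: gives at about 6.5 N of downward push, 10 N deep down (plus 60 N per m/s of speed). With the roller in it, it locks at a depth that differs each time and cannot be seen, anywhere in 0.006 to 0.022: there the push rises steeply. It is locked once a firm tap of 16 to 20 N moves it no more.
- spindle_nose (a point): Centre of the top face of the fixed steel spindle nose (upright tube, outside diameter 68), 110 above the bench, on the axis of the sleeve. It stands on a grey gearbox, 50 high, 130 wide (y), reaching 90 in +x and 70 in -x from this axis.
- mallet_center (a point): Middle of the wooden mallet, on its axis, 61.5 above its flat striking face. It stands on that face on the bench: pale head, diameter 46, 45 tall, below; dark red round handle, diameter 28, 78 long, above. Grip the handle, whose middle is 22.5 above this point, from above. About 0.22 kg. Over 30 N on the roller is too hard; as the stop comes suddenly, press or tap at 15 mm/s or less.
- rack: Wooden block 85 x 190 x 66 high, fixed; origin at the centre of its underside, y along its length. Two through holes, diameter 31, at y = +50 and -50 mm: one holds the roller, the other the cheese iron.
- iron_center (a point): Cheese iron (bystander): dark wooden handle, diameter 24, with a brass collar, diameter 36, standing in the other hole of the rack, reaching 112 above the bench. Point half-way up it. Leave alone.
- cheese_center (a point): Small orange cheese wheel (bystander), diameter 120, 58 high; its centre. Leave alone.
- jar_center (a point): Closed jar (bystander), diameter 66, 90 high; its centre. Leave alone.
Not all that is in view belongs to the job. Of the things that look like the part that bears roller_center, the largest one is meant.

How it is judged:
By the outcome, as a careful person would: the job done as asked, in the order asked, and still so for the second after the job is handed in, with the robot touching nothing.
It also fails if it takes over 72 s, if anything falls off the work surface, if the arm or the gripper's body presses on something with over 40 N, if the wrist force passes 120 N, or if a joint passes its speed limit or range.

## Robot

A 6-joint arm with a two-finger parallel gripper is mounted at the origin on the work surface. World frame = base frame: x ahead of the robot, y to its left, z up, the work surface at z = 0. Lengths are in m, angles in rad, forces in N, time in s.
With the tool pointing down it reaches from about 0.3 to 0.875 m from the base axis. Payload 6.4 kg.
Tool frame: the origin (TCP) lies midway between the tips of the shut fingers; the grasp point (between the pads) lies 19 mm behind it; x points along the fingers, y is the direction in which the jaws open and shut, and the axes are right-handed (so a half turn about x gives the same grasp; the last joint's range is limited). The gripper opens to 85 mm and grips with 20 to 120 N. Pads are 22 mm wide; open, the fingers measure 114 mm over their backs; the gripper's body (76 mm by 85 mm) begins 54 mm behind the grasp point. The pads swing forward as they close: fully open they stand 13 mm farther back than shut.
Start: joints at [0.938, 0.181, 1.607, -0, 1.354, -0.206], TCP at [0.238, 0.523, 0.231] pointing down, gripper open.
Joint ranges: [-2.99, 2.99], [-0.89, 2.07], [0.3, 2.58], [-1.14, 4.28], [0, 2.63], [-3.12, 3.12]. Speed limits (rad/s): [2.57, 2.57, 3.01, 3.14, 3.14, 3.14].

## Interface

Orientations are given as a unit quaternion [w, x, y, z].
In Python, from bench import ctrl gives the robot as it stands.
- The arm moves only by the tool step_arm, never from a script. Its argument "motion" is a list of rows, each a list of 7 numbers: the shift along the tool's x, y, z in mm, then the turn, a rotation vector about the tool's x, y, z in degrees, then the closure in counts, from 0 (fully open) to 255 (shut). In form: [[tx, ty, tz, rx, ry, rz, hand], ...]. A call has 1 to 10 rows; each row is the pose to reach, as a shift and turn from the pose commanded when the call began, along the tool's axes at that moment; what a row does not reach only later rows make up. A row lasts 1/8 s, in which the tool goes at most 62.5 mm and 10.7 degrees, less where a joint would pass 70% of its speed; a pose out of reach is approached as far as the arm can. A call with a gripper value outside its range is refused whole. The fingers move at their own pace and stop on an object; the grip force is fixed at half the most. Time passes only in rows, so rows that repeat a pose let the fingers close. It gives the time, the measured TCP pose, the force and the opening at its end, in the units of the state.
- ctrl.get_obs(): the state, without advancing time (a new reading comes with each control period).
- ctrl.camera(name): name is "side" or "top" or "wrist"; returns (picture, depth): 400x640x3 uint8, red, green, blue; 400x640 float32, m along the optical axis (not along the pixel's ray), 0 where there is no reading.
- ctrl.camera_info(name): a dict with "fx", "fy", "cx", "cy" (pixels), "T" (4x4, takes a point from camera to world coordinates); the wrist camera has in their place "hand_eye" (4x4, takes a point from camera to tool coordinates, whose origin is the TCP and whose axes are the tool frame's). Camera axes: x right, y down, z forward; pixel columns grow to the right and rows downward; lengths in m; the calibration is good to about 2 mm. A picture is of the moment at which its call begins: read the wrist's pose just before it. camera_info takes no time and is no camera call.
- ctrl.hand_in(): hands the job in, once; it reports no verdict.
The state is a dict: "time_s": time; "q": joint angles; "dq": joint speeds; "joint_efforts": joint torques, N m; "eef_pos": TCP position; "eef_rot": TCP orientation; "wrist_force": force on the tool from outside, world axes, zero at the start; "torque": the same for the moment, N m; "opening": opening from 0.0 (shut) to 1.0 (fully open).
Only numpy, scipy, OpenCV 4.12 (cv2) and the standard library are available. Lean on these libraries where they do the work, as an engineer would, in place of code of your own. Each camera call takes 0.05 s, during which the arm holds its last target. There are 200 camera calls.

## Working session

There is one attempt and no reset: what is moved stays moved. The work goes in short steps, Python scripts to look and compute and a tool call to move; the robot and the scene stay as the last step left them, time stands still between calls to the robot, and variables do not carry over. Pictures are saved under pics/ and viewed, about 8 in all and at most 12, crops included, and the job is handed in when it is done.

Besides the shell and the picture viewer there is one more tool, called after "Request:" as name([rows], argument=value, ...), one row to a line, values as JSON. step_arm: Moves the arm, as the interface text tells. Its arguments: {"type":"object","properties":{"motion":{"type":"array","items":{"type":"array","items":{"type":"number"}}}},"required":["motion"]}

```bash
mkdir -p pics
cat > h.py <<'E'
import numpy as np, cv2
from bench import ctrl
def snap(n,f=None):
    o=ctrl.get_obs(); p,d=ctrl.camera(n); i=ctrl.camera_info(n)
    if n=='wrist':
        w,x,y,z=o['eef_rot']
        from scipy.spatial.transform import Rotation as R
        T=np.eye(4);T[:3,:3]=R.from_quat([x,y,z,w]).as_matrix();T[:3,3]=o['eef_pos']
        T=T@np.array(i['hand_eye'])
    else: T=np.array(i['T'])
    if f: cv2.imwrite('pics/'+f,p[:,:,::-1])
    return p,d,i,T
def plane(i,T,u,v,z):
    r=T[:3,:3]@np.array([(u-i['cx'])/i['fx'],(v-i['cy'])/i['fy'],1]); c=T[:3,3]
    return c+r*(z-c[2])/r[2]
def cloud(d,i,T):
    v,u=np.mgrid[:400,:640]
    P=np.stack([(u-i['cx'])/i['fx']*d,(v-i['cy'])/i['fy']*d,d],-1)
    return P@T[:3,:3].T+T[:3,3]
E
python3 - <<'E'
from h import *
a=snap('top','top.png');b=snap('side','side.png')
for s in(a,b): print(s[2]['fx'],s[2]['cx'],s[2]['cy'],s[3].round(3).tolist())
print(ctrl.get_obs())
E
```

```text
403.74574070853663 316.4781592000161 198.7544387389696 [[-0.003, -0.996, 0.094, 0.501], [-1.0, 0.003, 0.005, -0.008], [-0.005, -0.094, -0.996, 1.238], [0.0, 0.0, 0.0, 1.0]]
427.86812647402746 314.4373691012948 197.72149927786114 [[0.983, -0.131, 0.127, 0.451], [-0.182, -0.657, 0.732, -0.737], [-0.012, -0.743, -0.669, 0.774], [0.0, 0.0, 0.0, 1.0]]
{'time_s': 0.1, 'q': array([ 9.37721455e-01,  1.81479273e-01,  1.60789870e+00,  8.59255924e-06,
        1.35379897e+00, -2.06302068e-01]), 'dq': array([-1.09458724e-03, -1.52549756e-03, -1.83433786e-03, -1.22228380e-05,
       -1.73673901e-04,  2.50158468e-03]), 'joint_efforts': array([ 2.23220122e-03, -4.45873976e+01, -3.52242279e+01, -1.65140286e-04,
        4.06962048e-03, -2.16488093e-05]), 'eef_pos': array([0.2376982 , 0.52302901, 0.2304717 ]), 'eef_rot': array([ 0.69083786,  0.14923479,  0.69129975, -0.15025541]), 'wrist_force': array([-0.62241234, -0.38077159, -0.37573413]), 'torque': array([-0.01737338,  0.0046075 ,  0.00491585]), 'opening': 0.9986608533266845}
```

View pics/top.png

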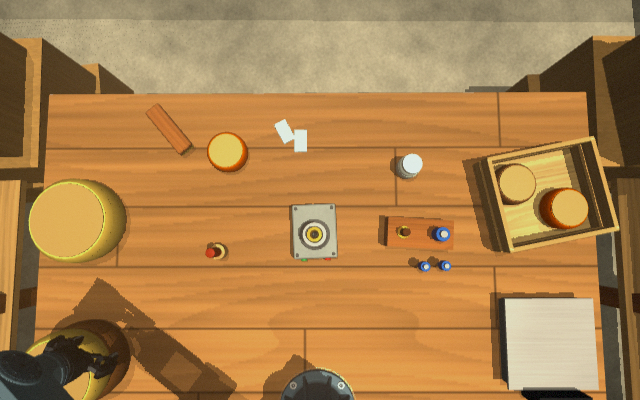

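View pics/side.png

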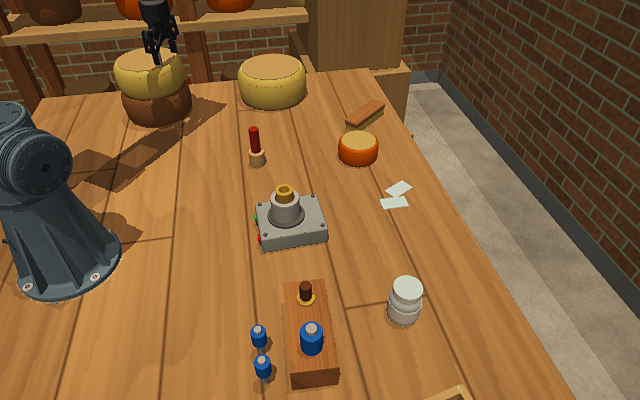

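Candidates for the roller, in top-view pixels: the one in the rack (442,234), and two small blue ones on the bench (425,266) and (445,266). I choose (442,234), which is the largest and stands in the rack. The sleeve is at (314,234), the mallet at (215,252) and the iron at (404,231).

Run:
```python
from h import *
for n,boxes in(('top',{'roller':(425,218,460,252),'brass':(296,216,334,252),'red':(200,238,235,266),'nose':(290,205,340,260)}),('side',{'roller':(292,315,330,360),'brass':(268,178,302,206),'red':(240,120,270,170)})):
    p,d,i,T=snap(n); C=cloud(d,i,T); hsv=cv2.cvtColor(p,cv2.COLOR_RGB2HSV)
    cv2.imwrite(f'pics/crop_{n}.png',cv2.resize(p[205:275,190:465] if n=='top' else p[110:390,230:350],None,fx=2.8 if n=='top' else 2,fy=2.8 if n=='top' else 2,interpolation=cv2.INTER_CUBIC)[:,:,::-1])
    for k,(a,b,c,e) in boxes.items():
        H,S,V=[hsv[b:e,a:c,j].astype(int) for j in range(3)]; P=C[b:e,a:c]
        m={'roller':(H>100)&(H<130)&(S>120),'brass':(H>15)&(H<32)&(S>110)&(P[...,2]>.105),'red':((H<6)|(H>174))&(S>150)&(P[...,2]>.05),'nose':(P[...,2]>.1)}[k]
        v,u=np.nonzero(m); Q=P[m]
        print(n,k,m.sum(),'px',(u.min()+u.max())/2+a,(v.min()+v.max())/2+b,'ext',np.ptp(u),np.ptp(v),'3d med',np.median(Q,0).round(4),'top',Q[Q[:,2]>np.percentile(Q[:,2],70)].mean(0).round(4),'p98z',np.percentile(Q[:,2],98).round(4),'mid',((Q.min(0)+Q.max(0))/2).round(4))
```

```text
top roller 95 px 442.5 234.0 ext 13 12 3d med [ 0.5083 -0.3459  0.117 ] top [ 0.5077 -0.3495  0.119 ] p98z 0.1208 mid [ 0.5083 -0.3512  0.1143]
top brass 144 px 314.0 234.0 ext 14 14 3d med [0.5105 0.0046 0.1328] top [0.5078 0.0024 0.1353] p98z 0.1368 mid [0.5092 0.0047 0.1224]
top red 1 px 212.0 255.0 ext 0 0 3d med [0.4527 0.2835 0.1273] top [nan nan nan] p98z 0.1273 mid [0.4527 0.2835 0.1273]
top nose 410 px 312.0 232.0 ext 40 42 3d med [0.5093 0.0046 0.1122] top [0.5088 0.0042 0.2052] p98z 0.1383 mid [0.5108 0.0048 0.6697]
side roller 529 px 311.0 338.5 ext 22 33 3d med [ 0.5058 -0.3645  0.1109] top [ 0.5075 -0.3555  0.1176] p98z 0.1187 mid [ 0.5075 -0.3521  0.0935]
side brass 296 px 283.5 193.5 ext 17 19 3d med [ 0.5084 -0.0038  0.1292] top [ 0.5076 -0.0121  0.1485] p98z 0.1359 mid [ 0.4897 -0.3556  0.4394]
side red 189 px 254.0 139.5 ext 10 25 3d med [0.458  0.281  0.0889] top [0.4579 0.2635 0.1259] p98z 0.1238 mid [ 0.4585 -0.2194  0.4119]<stdin>:9: RuntimeWarning: Mean of empty slice.
  ret = um.true_divide(
```

View pics/crop_side.png

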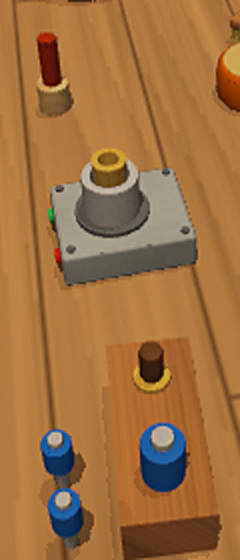

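The crop confirms it: the large blue roller with its steel button is in the rack next to the iron. The two slimmer blue ones stand on the bench.

```bash
cat >> h.py <<'E'
from scipy.spatial.transform import Rotation as R
def delta(x,y,z,s=1,R1=None):
    o=ctrl.get_obs(); w,a,b,c=o['eef_rot']; R0=R.from_quat([a,b,c,w])
    R1=R.from_matrix(np.array([[0,0,s],[0,s,0],[-1,0,0]],float))
    print('t',o['time_s'],'shift mm',(R0.inv().apply(np.array([x,y,z])-o['eef_pos'])*1000).round(1),'turn deg',np.degrees((R0.inv()*R1).as_rotvec()).round(2),'q',np.round(o['q'],2))
E
python3 - <<'E'
from h import *
for s in(1,-1): delta(.508,-.351,.24,s)
E
```

```text
t 0.2 shift mm [  -8.7 -683.9  607.8] turn deg [-24.45  -0.03   0.06] q [ 0.94  0.18  1.61  0.    1.35 -0.21]
t 0.2 shift mm [  -8.7 -683.9  607.8] turn deg [1.5555e+02 8.0000e-02 4.0000e-02] q [ 0.94  0.18  1.61  0.    1.35 -0.21]
```

Request:
step_arm([
  [-8, -30, 27, -2, 0, 0, 0],
  [-8, -72, 64, -5, 0, 0, 0],
  [-8, -114, 101, -8, 0, 0, 0],
  [-8, -156, 138, -11, 0, 0, 0],
  [-8, -198, 175, -14, 0, 0, 0],
  [-8, -240, 213, -17, 0, 0, 0],
  [-8, -282, 250, -20, 0, 0, 0],
  [-8, -324, 287, -22, 0, 0, 0],
  [-8, -366, 325, -24.5, 0, 0, 0],
  [-8, -408, 362, -24.5, 0, 0, 0],
])

```text
time_s: 1.45
eef_pos: [0.3989, 0.0003, 0.2395]
eef_rot: [0.707, -0.0, 0.707, 0.0]
wrist_force: [0.7, 1.3, 0.6]
opening: 0.999
```

Run:
```python
from h import *
delta(.508,-.351,.24,1)
```

```text
t 1.45 shift mm [  -0.4 -351.4  108.8] turn deg [0.05 0.06 0.  ] q [-0.3  -0.25  2.01  0.    1.38 -1.87]
```

Request:
step_arm([
  [0, -45, 14, 0, 0, 0, 0],
  [0, -95, 29, 0, 0, 0, 0],
  [0, -145, 45, 0, 0, 0, 0],
  [0, -195, 60, 0, 0, 0, 0],
  [0, -245, 76, 0, 0, 0, 0],
  [0, -295, 91, 0, 0, 0, 0],
  [0, -335, 104, 0, 0, 0, 0],
  [0, -351, 109, 0, 0, 0, 0],
  [0, -351, 109, 0, 0, 0, 0],
])

```text
time_s: 2.58
eef_pos: [0.5077, -0.3488, 0.2387]
eef_rot: [0.707, 0.0, 0.707, 0.0]
wrist_force: [0.3, -0.3, 0.5]
opening: 1.001
```

```bash
cat >> h.py <<'E'
def blue(p): 
    h=cv2.cvtColor(p,cv2.COLOR_RGB2HSV); return (h[...,0]>100)&(h[...,0]<130)&(h[...,1]>120)
E
python3 - <<'E'
from h import *
p,d,i,T=snap('wrist','w1.png'); C=cloud(d,i,T); m=blue(p)
print(i, T.round(3).tolist(), ctrl.get_obs()['q'].round(2))
# top ring of blue body
t=m&(abs(C[...,2]-.116)<.006)&(abs(C[...,1]+.351)<.05)&(abs(C[...,0]-.508)<.05)
Q=C[t]; print(t.sum(),Q.min(0),Q.max(0),((Q.min(0)+Q.max(0))/2))
(c,r)=cv2.minEnclosingCircle(np.argwhere(t)[:,::-1].astype(np.float32)); print(c,r,plane(i,T,*c,.116))
g=(C[...,2]>.1215)&(abs(C[...,1]+.351)<.03)&(abs(C[...,0]-.508)<.03)
print(g.sum(),C[g].mean(0), [np.percentile(C[g],q,axis=0).round(4) for q in(2,98)])
E
```

```text
{'fx': 288.95921481031496, 'fy': 288.95921481031496, 'cx': 323.22601867863267, 'cy': 201.42665571901873, 'hand_eye': array([[ 8.16864792e-04, -2.95163450e-01,  9.55446425e-01,
        -1.41192566e-01],
       [ 9.99999607e-01,  5.70141861e-04, -6.78823444e-04,
         1.54456225e-04],
       [-3.44376133e-04,  9.55446604e-01,  2.95163799e-01,
        -7.35388582e-02],
       [ 0.00000000e+00,  0.00000000e+00,  0.00000000e+00,
         1.00000000e+00]])} [[-0.0, 0.956, 0.294, 0.434], [1.0, 0.0, 0.0, -0.349], [0.0, 0.294, -0.956, 0.38], [0.0, 0.0, 0.0, 1.0]] [-0.79  0.26  1.49  0.    1.39 -2.37]
538 [ 0.49119408 -0.36897891  0.11271306] [ 0.52659709 -0.33169992  0.11661078] [ 0.50889559 -0.35033942  0.11466192]
(321.70513916015625, 194.0) 19.705217361450195 [ 0.50821036 -0.3501771   0.116     ]
14223 [ 0.49530825 -0.35104204  0.31925921] [array([ 0.4894, -0.3798,  0.1253]), array([ 0.5039, -0.3221,  0.3353])]
```

View pics/w1.png

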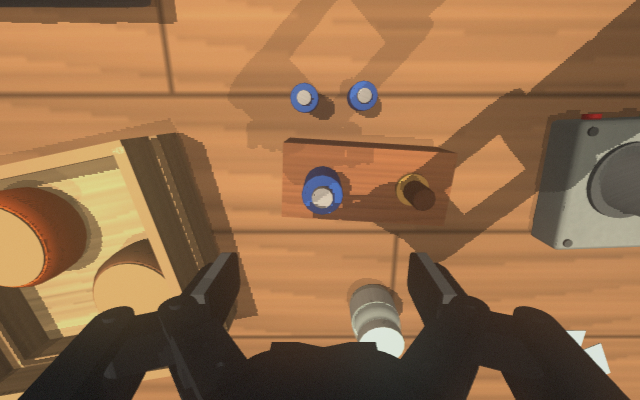

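Wrist view: the roller is at px (322,190), i.e. (0.508,-0.350). The iron is at (412,192), and the fingers will clear it.

Request:
step_arm([
  [25, -1, 0, 0, 0, 0, 0],
  [60, -1, 0, 0, 0, 0, 0],
  [95, -1, 0, 0, 0, 0, 0],
  [125, -1, 0, 0, 0, 0, 0],
  [150, -1, 0, 0, 0, 0, 0],
  [163, -1, 0, 0, 0, 0, 0],
  [163, -1, 0, 0, 0, 0, 90],
  [163, -1, 0, 0, 0, 0, 255],
  [163, -1, 0, 0, 0, 0, 255],
  [163, -1, 0, 0, 0, 0, 255],
])

```text
time_s: 3.88
eef_pos: [0.5088, -0.3505, 0.0781]
eef_rot: [0.708, -0.001, 0.706, -0.0]
wrist_force: [-0.5, 0.8, 5.6]
opening: 0.449
```

Request:
step_arm([
  [0, 0, 0, 0, 0, 0, 255],
  [0, 0, 0, 0, 0, 0, 255],
])

```text
time_s: 4.12
eef_pos: [0.5088, -0.3505, 0.078]
eef_rot: [0.708, -0.001, 0.706, -0.0]
wrist_force: [-0.9, 0.8, 5.9]
opening: 0.456
```

Request:
step_arm([
  [-10, 0, 0, 0, 0, 0, 255],
  [-30, 0, 0, 0, 0, 0, 255],
  [-60, 0, 0, 0, 0, 0, 255],
  [-90, 0, 0, 0, 0, 0, 255],
  [-120, 0, 0, 0, 0, 0, 255],
  [-150, 0, 0, 0, 0, 0, 255],
  [-170, 20, 0, 0, 0, 0, 255],
  [-170, 50, 0, 0, 0, 0, 255],
  [-170, 90, 0, 0, 0, 0, 255],
  [-170, 130, 0, 0, 0, 0, 255],
])

```text
time_s: 5.38
eef_pos: [0.5077, -0.2187, 0.2476]
eef_rot: [0.707, -0.0, 0.707, -0.0]
wrist_force: [0.9, -0.0, -2.3]
opening: 0.458
```

Request:
step_arm([
  [0, 40, 0, 0, 0, 0, 255],
  [0, 80, 0, 0, 0, 0, 255],
  [0, 115, 0, 0, 0, 0, 255],
  [0, 140, 0, 0, 0, 0, 255],
  [0, 155, 0, 0, 0, 0, 255],
  [0, 160, 0, 0, 0, 0, 255],
  [0, 160, 0, 0, 0, 0, 255],
])

```text
time_s: 6.25
eef_pos: [0.5078, -0.0601, 0.2466]
eef_rot: [0.707, -0.0, 0.707, 0.0]
wrist_force: [0.2, -0.8, -3.5]
opening: 0.449
```

Run:
```python
from h import *
delta(.510,.004,.248)
p,d,i,T=snap('wrist','w2.png'); C=cloud(d,i,T);h=cv2.cvtColor(p,cv2.COLOR_RGB2HSV)
p2,*_=snap('side'); cv2.imwrite('pics/s2.png',cv2.resize(p2[50:350,160:460],None,fx=2,fy=2)[:,:,::-1])
m=(h[...,0]>15)&(h[...,0]<32)&(h[...,1]>110)&(abs(C[...,2]-.132)<.008)&(abs(C[...,1])<.06)&(abs(C[...,0]-.51)<.04)
Q=C[m];print(m.sum(),Q.min(0),Q.max(0),((Q.min(0)+Q.max(0))/2),np.median(Q,0))
n=(abs(C[...,2]-.110)<.006)&(abs(C[...,1])<.08)&(abs(C[...,0]-.51)<.06)
if n.any():
  Q=C[n];print(n.sum(),Q.min(0),Q.max(0),((Q.min(0)+Q.max(0))/2),np.median(Q,0))
```

```text
t 6.25 shift mm [-1.5 64.1  2.2] turn deg [0.04 0.02 0.03] q [-0.35  0.02  1.75 -0.    1.37 -1.92]
1088 [ 0.48969004 -0.01445325  0.12401083] [0.53049083 0.02621547 0.13355791] [0.51009043 0.00588111 0.12878437] [0.5097245  0.00624854 0.13121811]
1728 [ 0.47623924 -0.02740336  0.10400099] [0.54329757 0.03935623 0.11598284] [0.50976841 0.00597643 0.10999192] [ 5.01390643e-01 -2.83750495e-04  1.08504955e-01]
```

View pics/w2.png

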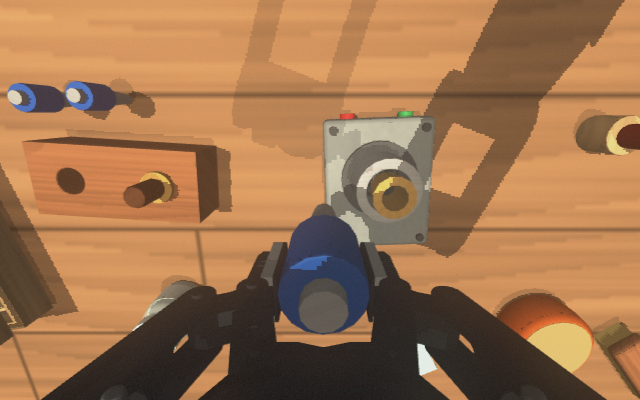

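Wrist view: roller held upright, button at (323,308), shank tip near (322,210). Sleeve mouth at (393,195).

Run:
```python
from h import *
p,d,i,T=snap('wrist'); C=cloud(d,i,T); e=ctrl.get_obs()['eef_pos']; D=C-e
m=np.zeros(d.shape,bool); m[290:328,300:348]=1
h=cv2.cvtColor(p,cv2.COLOR_RGB2HSV)
b=m&(h[...,1]<60)&(h[...,2]>60)
print('button',b.sum(),np.median(D[b],0),((D[b].min(0)+D[b].max(0))/2),D[b].max(0)-D[b].min(0))
B=blue(p); B[:200]=0; B[:,:260]=0; print('blue',[np.percentile(D[B],q,axis=0).round(4) for q in(1,50,99)])
s=np.zeros_like(m); s[200:218,305:340]=1; s&=(abs(D[...,0])<.03)&(abs(D[...,1])<.03)&(D[...,2]>-.09)
print('shank',s.sum(), D[s].min(0),D[s].max(0), e)
```

```text
button 1739 [-1.12013358e-03  3.67186510e-05  4.65407597e-02] [-0.02843231  0.0003156   0.08861906] [0.09013502 0.02048196 0.1052833 ]
blue [array([-0.0183, -0.0138,  0.0353]), array([-0.0079,  0.0078,  0.0366]), array([0.0142, 0.0178, 0.0383])]
shank 271 [-0.01912983 -0.00791882 -0.07089837] [-0.00193056  0.00921837 -0.00651917] [ 0.50771783 -0.06052699  0.24626069]
```

Request:
step_arm([
  [0, 30, 2, 0, 0, 0, 255],
  [0, 55, 3, 0, 0, 0, 255],
  [0, 65, 3, 0, 0, 0, 255],
  [0, 65.5, 3, 0, 0, 0, 255],
  [15, 65.5, 3, 0, 0, 0, 255],
  [30, 65.5, 3, 0, 0, 0, 255],
  [36, 65.5, 3, 0, 0, 0, 255],
  [36, 65.5, 3, 0, 0, 0, 255],
])

```text
time_s: 7.4
eef_pos: [0.5101, 0.0056, 0.2093]
eef_rot: [0.706, -0.0, 0.708, 0.0]
wrist_force: [0.3, 1.1, -2.7]
opening: 0.455
```

Run:
```python
from h import *
p,d,i,T=snap('wrist'); q,*_=snap('side')
a=cv2.resize(p[120:340,220:440],(440,440)); b=cv2.resize(q[130:240,230:340],(440,440),interpolation=cv2.INTER_CUBIC)
cv2.imwrite('pics/a3.png',np.hstack([a,b])[:,:,::-1][:, :800])
print(ctrl.get_obs()['wrist_force'],ctrl.get_obs()['eef_pos'])
```

```text
[ 0.50227069 -0.04877457 -2.21839284] [0.51087761 0.0055935  0.21048042]
```

View pics/a3.png

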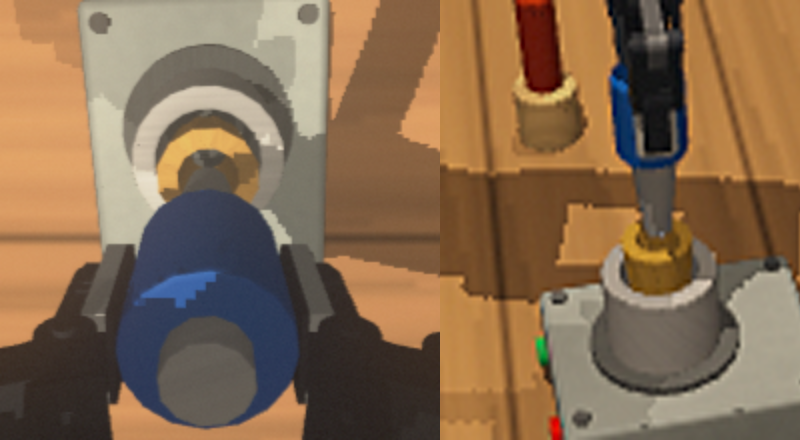

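The shank tip is centred over the brass mouth in both views: left panel (208,165), right panel (655,235). Going down.

Request:
step_arm([
  [8, 0, 0, 0, 0, 0, 255],
  [16, 0, 0, 0, 0, 0, 255],
  [24, 0, 0, 0, 0, 0, 255],
  [30, 0, 0, 0, 0, 0, 255],
  [34, 0, 0, 0, 0, 0, 255],
  [36, 0, 0, 0, 0, 0, 255],
  [36, 0, 0, 0, 0, 0, 255],
])

```text
time_s: 8.38
eef_pos: [0.5105, 0.0058, 0.1742]
eef_rot: [0.707, -0.0, 0.707, 0.0]
wrist_force: [-0.7, -0.0, -2.4]
opening: 0.457
```

Request:
step_arm([
  [1, 0, 0, 0, 0, 0, 255],
  [2, 0, 0, 0, 0, 0, 255],
  [2, 0, 0, 0, 0, 0, 255],
])

```text
time_s: 8.75
eef_pos: [0.5105, 0.0058, 0.1723]
eef_rot: [0.707, -0.0, 0.707, 0.0]
wrist_force: [-1.6, -0.1, -0.8]
opening: 0.456
```

Request:
step_arm([
  [0, 0, -0.7, 0, 0, 0, 255],
  [1, 0, -0.7, 0, 0, 0, 255],
  [2, 0, -0.7, 0, 0, 0, 255],
  [2, 0, -0.7, 0, 0, 0, 255],
])

```text
time_s: 9.25
eef_pos: [0.51, 0.0058, 0.1701]
eef_rot: [0.707, -0.0, 0.707, 0.0]
wrist_force: [0.4, -0.5, -1.9]
opening: 0.456
```

Request:
step_arm([
  [1, 0, 0, 0, 0, 0, 255],
  [2, 0, 0, 0, 0, 0, 255],
  [2, 0, 0, 0, 0, 0, 255],
])

```text
time_s: 9.62
eef_pos: [0.5099, 0.0058, 0.1681]
eef_rot: [0.707, -0.0, 0.707, 0.0]
wrist_force: [-0.7, 0.3, -2.7]
opening: 0.455
```

Request:
step_arm([
  [1, 0, 0, 0, 0, 0, 255],
  [2, 0, 0, 0, 0, 0, 255],
  [2, 0, 0, 0, 0, 0, 255],
])

```text
time_s: 10.0
eef_pos: [0.5098, 0.0058, 0.1661]
eef_rot: [0.707, -0.0, 0.707, 0.0]
wrist_force: [-1.8, 0.4, -1.1]
opening: 0.458
```

Request:
step_arm([
  [0, 0, -0.5, 0, 0, 0, 255],
  [0.5, 0, -0.5, 0, 0, 0, 255],
  [1, 0, -0.5, 0, 0, 0, 255],
  [1, 0, -0.5, 0, 0, 0, 255],
])

```text
time_s: 10.5
eef_pos: [0.5095, 0.0057, 0.1653]
eef_rot: [0.707, -0.0, 0.707, 0.0]
wrist_force: [-0.7, -0.1, -1.3]
opening: 0.457
```

Request:
step_arm([
  [0, 0, 0, 0, 0, 0, 130],
  [0, 0, 0, 0, 0, 0, 110],
  [0, 0, 0, 0, 0, 0, 90],
  [0, 0, 0, 0, 0, 0, 60],
  [0, 0, 0, 0, 0, 0, 60],
])

```text
time_s: 11.12
eef_pos: [0.5095, 0.0058, 0.1653]
eef_rot: [0.707, -0.0, 0.707, 0.0]
wrist_force: [-0.7, -0.8, 0.9]
opening: 0.763
```

Run:
```python
from h import *
p,d,i,T=snap('wrist'); q,*_=snap('side')
a=cv2.resize(p[120:340,220:440],(400,400)); b=cv2.resize(q[130:240,230:340],(400,400),interpolation=cv2.INTER_CUBIC)
cv2.imwrite('pics/a4.png',np.hstack([a,b])[:,:,::-1])
C=cloud(d,i,T); m=np.zeros(d.shape,bool); m[270:335,290:360]=1
h=cv2.cvtColor(p,cv2.COLOR_RGB2HSV)
b=m&(h[...,1]<60)&(h[...,2]>60)&(abs(C[...,0]-.51)<.02)&(C[...,2]>.19)
print('button',b.sum(),np.median(C[b],0)); print(ctrl.get_obs()['opening'],ctrl.get_obs()['wrist_force'])
```

```text
button 2147 [0.50735639 0.00578308 0.20684973]
0.7630843192606545 [ 0.06942176  0.10405039 -0.10545368]
```

View pics/a4.png

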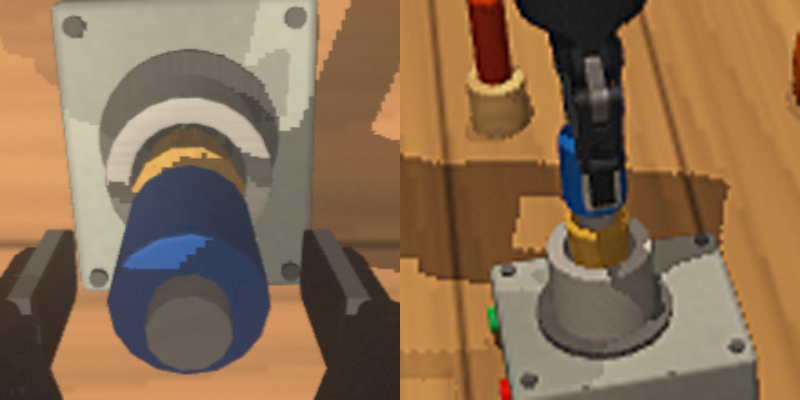

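The roller stands released in the sleeve, fingers clear on both sides and the sleeve still proud. Up and over to the mallet.

Request:
step_arm([
  [-10, 0, 0, 0, 0, 0, 20],
  [-35, 0, 0, 0, 0, 0, 0],
  [-65, 0, 0, 0, 0, 0, 0],
  [-95, 10, 0, 0, 0, 0, 0],
  [-100, 50, -8, 0, 0, 0, 0],
  [-100, 100, -18, 0, 0, 0, 0],
  [-100, 150, -28, 0, 0, 0, 0],
  [-100, 200, -38, 0, 0, 0, 0],
  [-100, 245, -48, 0, 0, 0, 0],
  [-100, 272, -54, 0, 0, 0, 0],
])

```text
time_s: 12.48
eef_pos: [0.4545, 0.2798, 0.2662]
eef_rot: [0.707, -0.001, 0.707, 0.001]
wrist_force: [1.1, -0.2, -0.2]
opening: 0.998
```

Request:
step_arm([
  [0, 0, 0, 0, 0, 0, 0],
  [0, 0, 0, 0, 0, 0, 0],
])

```text
time_s: 12.72
eef_pos: [0.4554, 0.2773, 0.2657]
eef_rot: [0.707, -0.0, 0.707, 0.0]
wrist_force: [0.3, 0.1, 0.2]
opening: 1.003
```

Run:
```python
from h import *
p,d,i,T=snap('wrist','w5.png'); C=cloud(d,i,T);h=cv2.cvtColor(p,cv2.COLOR_RGB2HSV)
near=(abs(C[...,0]-.455)<.06)&(abs(C[...,1]-.28)<.06)
red=near&((h[...,0]<8)|(h[...,0]>172))&(h[...,1]>120)&(C[...,2]>.03)&(C[...,2]<.16)
top=red&(C[...,2]>.119); v,u=np.nonzero(top)
print('red',red.sum(),'zmax',np.percentile(C[red][:,2],99),'top',top.sum(),u.mean(),v.mean(),C[top].mean(0),plane(i,T,(u.min()+u.max())/2,(v.min()+v.max())/2,.123))
hd=near&(abs(C[...,2]-.045)<.006); Q=C[hd];print('head',hd.sum(),Q.min(0),Q.max(0),(Q.min(0)+Q.max(0))/2)
print(ctrl.get_obs()['eef_pos'])
```

```text
red 466 zmax 0.12311470169346071 top 458 338.19868995633186 190.61572052401746 [0.45859079 0.29245657 0.12136766] [0.45852175 0.29217867 0.123     ]
head 448 [0.43719632 0.2703056  0.03933633] [0.47725526 0.31535233 0.05084221] [0.45722579 0.29282897 0.04508927]
[0.45555945 0.27693509 0.26557134]
```

View pics/w5.png

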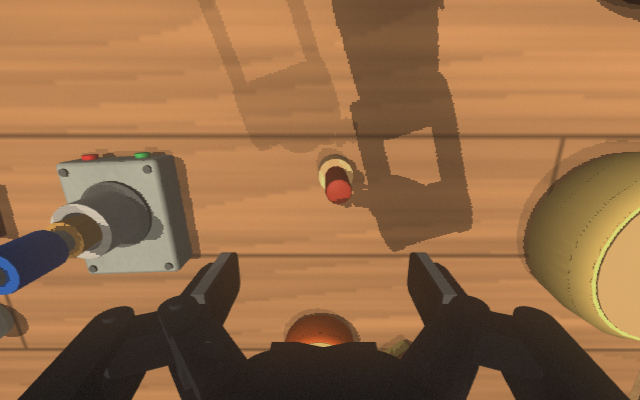

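The mallet handle top is at px (338,190) and the pale head at (335,172), axis at (0.458,0.292).

Request:
step_arm([
  [25, 10, 2, 0, 0, 0, 0],
  [65, 15, 2.5, 0, 0, 0, 0],
  [105, 15, 2.5, 0, 0, 0, 0],
  [145, 15, 2.5, 0, 0, 0, 0],
  [175, 15, 2.5, 0, 0, 0, 0],
  [190, 15, 2.5, 0, 0, 0, 0],
  [195, 15, 2.5, 0, 0, 0, 0],
  [195, 15, 2.5, 0, 0, 0, 120],
  [195, 15, 2.5, 0, 0, 0, 255],
  [195, 15, 2.5, 0, 0, 0, 255],
])

```text
time_s: 14.02
eef_pos: [0.4584, 0.293, 0.0713]
eef_rot: [0.708, -0.0, 0.707, 0.001]
wrist_force: [0.4, -0.0, 0.2]
opening: 0.375
```

Request:
step_arm([
  [0, 0, 0, 0, 0, 0, 255],
  [0, 0, 0, 0, 0, 0, 255],
  [0, 0, 0, 0, 0, 0, 255],
])

```text
time_s: 14.4
eef_pos: [0.4584, 0.293, 0.0713]
eef_rot: [0.708, -0.0, 0.707, 0.0]
wrist_force: [-1.0, -1.2, 6.4]
opening: 0.316
```

Request:
step_arm([
  [-20, 0, 0, 0, 0, 0, 255],
  [-65, 0, 0, 0, 0, 0, 255],
  [-115, 0, 0, 0, 0, 0, 255],
  [-165, 0, 0, 0, 0, 0, 255],
  [-210, 0, 0, 0, 0, 0, 255],
  [-235, -15, 3, 0, 0, 0, 255],
  [-240, -50, 9, 0, 0, 0, 255],
  [-240, -95, 17, 0, 0, 0, 255],
  [-240, -140, 25, 0, 0, 0, 255],
  [-240, -185, 33, 0, 0, 0, 255],
])

```text
time_s: 15.65
eef_pos: [0.4905, 0.1065, 0.3097]
eef_rot: [0.707, -0.0, 0.707, 0.0]
wrist_force: [0.6, 0.2, -3.4]
opening: 0.313
```

Request:
step_arm([
  [0, -40, 7, 0, 0, 0, 255],
  [0, -75, 13, 0, 0, 0, 255],
  [0, -95, 17, 0, 0, 0, 255],
  [0, -102, 18, 0, 0, 0, 255],
  [0, -102, 18, 0, 0, 0, 255],
  [0, -102, 18, 0, 0, 0, 255],
])

```text
time_s: 16.4
eef_pos: [0.5087, 0.0067, 0.3102]
eef_rot: [0.707, -0.0, 0.707, 0.001]
wrist_force: [0.0, -0.7, -3.5]
opening: 0.311
```

Run:
```python
from h import *
o=ctrl.get_obs();print(o['eef_pos'],o['wrist_force'],o['opening'])
p,d,i,T=snap('wrist'); q,d2,i2,T2=snap('side')
a=cv2.resize(p[60:360,170:470],(400,400)); b=cv2.resize(q[50:240,190:380],(400,400),interpolation=cv2.INTER_CUBIC)
cv2.imwrite('pics/a6.png',np.hstack([a,b])[:,:,::-1])
C=cloud(d2,i2,T2);m=blue(q)&(abs(C[...,0]-.51)<.05)&(abs(C[...,1])<.05);Q=C[m];print('blue side',m.sum(),Q.min(0),Q.max(0))
```

```text
[0.50872675 0.00669027 0.31017563] [ 0.04582849 -0.73315246 -3.46355261] 0.3110329748895411
blue side 422 [ 0.47033812 -0.03984887  0.14993888] [0.54221152 0.01856343 0.53136056]
```

View pics/a6.png

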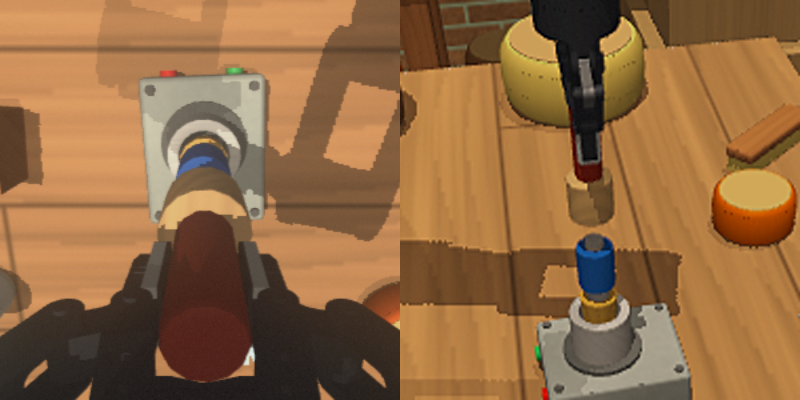

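Mallet head centred above the button, roller upright. Approaching to just above.

Request:
step_arm([
  [8, -0.5, 0, 0, 0, 0, 255],
  [16, -0.5, 0, 0, 0, 0, 255],
  [22, -0.5, 0, 0, 0, 0, 255],
  [24, -0.5, 0, 0, 0, 0, 255],
  [25.5, -0.5, 0, 0, 0, 0, 255],
  [27, -0.5, 0, 0, 0, 0, 255],
  [27, -0.5, 0, 0, 0, 0, 255],
])

```text
time_s: 17.38
eef_pos: [0.509, 0.0052, 0.2833]
eef_rot: [0.707, -0.0, 0.707, 0.0]
wrist_force: [0.4, 0.2, -2.4]
opening: 0.312
```

Request:
step_arm([
  [1, 0, 0, 0, 0, 0, 255],
  [2, 0, 0, 0, 0, 0, 255],
  [3, 0, 0, 0, 0, 0, 255],
  [4, 0, 0, 0, 0, 0, 255],
])

```text
time_s: 17.88
eef_pos: [0.509, 0.0053, 0.2794]
eef_rot: [0.707, -0.0, 0.707, 0.0]
wrist_force: [-0.6, -0.9, -0.8]
opening: 0.311
```

Request:
step_arm([
  [1, 0, 0, 0, 0, 0, 255],
  [2, 0, 0, 0, 0, 0, 255],
  [3, 0, 0, 0, 0, 0, 255],
])

```text
time_s: 18.25
eef_pos: [0.509, 0.0053, 0.2764]
eef_rot: [0.707, -0.0, 0.707, 0.0]
wrist_force: [-0.7, 0.4, -0.6]
opening: 0.309
```

Request:
step_arm([
  [1, 0, 0, 0, 0, 0, 255],
  [2, 0, 0, 0, 0, 0, 255],
])

```text
time_s: 18.5
eef_pos: [0.509, 0.0053, 0.2743]
eef_rot: [0.707, -0.0, 0.707, 0.0]
wrist_force: [-0.4, 1.1, 0.3]
opening: 0.314
```

Run:
```python
from h import *
for k in range(3):
  o=ctrl.get_obs();print(o['eef_pos'],o['wrist_force'],o['opening'])
  p,d,i,T=snap('wrist'); q,d2,i2,T2=snap('side')
a=cv2.resize(p[60:360,170:470],(400,400)); b=cv2.resize(q[100:220,230:350],(400,400),interpolation=cv2.INTER_CUBIC)
cv2.imwrite('pics/a7.png',np.hstack([a,b])[:,:,::-1])
```

```text
[0.50902421 0.00527402 0.27433129] [-0.44129068  1.12842982  0.282066  ] 0.31431947528271864
[0.50894514 0.00527563 0.27414345] [ 0.64238224  0.59771191 -0.70487058] 0.3134642744399789
[0.50894005 0.00525512 0.27417672] [ 0.92617134 -0.27614203 -1.26999437] 0.31422086423983286
```

View pics/a7.png

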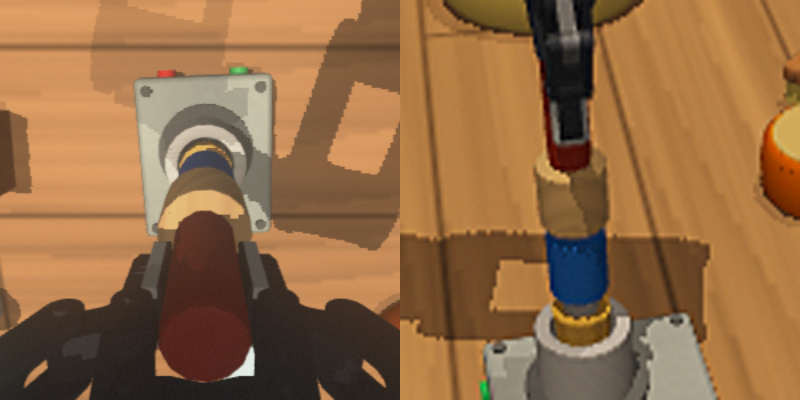

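Request:
step_arm([
  [1, 0, 0, 0, 0, 0, 255],
  [2, 0, 0, 0, 0, 0, 255],
])

```text
time_s: 19.05
eef_pos: [0.509, 0.0053, 0.2724]
eef_rot: [0.707, -0.0, 0.707, 0.0]
wrist_force: [-0.1, 0.2, 0.2]
opening: 0.313
```

Request:
step_arm([
  [1, 0, 0, 0, 0, 0, 255],
  [2, 0, 0, 0, 0, 0, 255],
])

```text
time_s: 19.3
eef_pos: [0.5095, 0.0052, 0.2717]
eef_rot: [0.708, -0.0, 0.706, 0.0]
wrist_force: [-2.3, 0.8, 10.7]
opening: 0.316
```

Request:
step_arm([
  [0, 0, 0, 0, 0, 0, 255],
])

```text
time_s: 19.42
eef_pos: [0.5094, 0.0052, 0.2718]
eef_rot: [0.708, -0.0, 0.706, 0.0]
wrist_force: [-1.8, -0.1, 7.2]
opening: 0.312
```

Request:
step_arm([
  [0.7, 0, 0, 0, 0, 0, 255],
])

```text
time_s: 19.55
eef_pos: [0.5097, 0.0052, 0.2717]
eef_rot: [0.708, -0.001, 0.706, 0.0]
wrist_force: [-3.0, 0.7, 13.2]
opening: 0.314
```

Request:
step_arm([
  [0, 0, 0, 0, 0, 0, 255],
])

```text
time_s: 19.68
eef_pos: [0.5097, 0.0052, 0.2717]
eef_rot: [0.708, -0.0, 0.706, 0.0]
wrist_force: [-3.0, -0.1, 11.0]
opening: 0.314
```

Request:
step_arm([
  [0.4, 0, 0, 0, 0, 0, 255],
])

```text
time_s: 19.8
eef_pos: [0.5098, 0.0052, 0.2717]
eef_rot: [0.708, -0.001, 0.706, 0.0]
wrist_force: [-3.1, 0.2, 14.0]
opening: 0.311
```

Request:
step_arm([
  [0, 0, 0, 0, 0, 0, 255],
  [0, 0, 0, 0, 0, 0, 255],
])

```text
time_s: 20.05
eef_pos: [0.5098, 0.0052, 0.2717]
eef_rot: [0.708, -0.001, 0.706, 0.0]
wrist_force: [-4.6, 1.0, 13.2]
opening: 0.316
```

Request:
step_arm([
  [-1.5, 0, 0, 0, 0, 0, 255],
  [-3, 0, 0, 0, 0, 0, 255],
  [-5, 0, 0, 0, 0, 0, 255],
  [-5, 0, 0, 0, 0, 0, 255],
])

```text
time_s: 20.55
eef_pos: [0.5088, 0.0053, 0.2737]
eef_rot: [0.707, -0.0, 0.707, 0.0]
wrist_force: [0.4, -0.9, -2.7]
opening: 0.315
```

Request:
step_arm([
  [1, 0, 0, 0, 0, 0, 255],
  [2, 0, 0, 0, 0, 0, 255],
  [3, 0, 0, 0, 0, 0, 255],
  [4, 0, 0, 0, 0, 0, 255],
  [4.8, 0, 0, 0, 0, 0, 255],
])

```text
time_s: 21.18
eef_pos: [0.5097, 0.0052, 0.2717]
eef_rot: [0.708, -0.0, 0.706, 0.0]
wrist_force: [-3.8, 1.5, 12.4]
opening: 0.316
```

Request:
step_arm([
  [0.5, 0, 0, 0, 0, 0, 255],
  [0.7, 0, 0, 0, 0, 0, 255],
])

```text
time_s: 21.42
eef_pos: [0.5098, 0.0052, 0.2717]
eef_rot: [0.708, -0.001, 0.706, 0.0]
wrist_force: [-3.8, 1.1, 15.0]
opening: 0.315
```

A firm tap of about 18 N doesn't move it any more. I'll lift and check by eye.

Request:
step_arm([
  [0.2, 0, 0, 0, 0, 0, 255],
  [0.2, 0, 0, 0, 0, 0, 255],
])

```text
time_s: 21.68
eef_pos: [0.5099, 0.0052, 0.2717]
eef_rot: [0.708, -0.001, 0.706, 0.0]
wrist_force: [-3.7, 1.7, 14.3]
opening: 0.311
```

Request:
step_arm([
  [-2, 0, 0, 0, 0, 0, 255],
  [-5, 0, 0, 0, 0, 0, 255],
  [-15, 0, 0, 0, 0, 0, 255],
  [-30, 0, 0, 0, 0, 0, 255],
  [-40, 0, 0, 0, 0, 0, 255],
  [-40, 30, 0, 0, 0, 0, 255],
  [-40, 70, -8, 0, 0, 0, 255],
  [-40, 110, -16, 0, 0, 0, 255],
  [-40, 120, -20, 0, 0, 0, 255],
  [-40, 120, -20, 0, 0, 0, 255],
])

```text
time_s: 22.92
eef_pos: [0.4888, 0.1255, 0.3089]
eef_rot: [0.707, -0.001, 0.707, 0.001]
wrist_force: [-0.2, 0.4, -2.5]
opening: 0.313
```

Run:
```python
from h import *
o=ctrl.get_obs();print(o['eef_pos'],o['wrist_force'],o['opening'])
p,d,i,T=snap('wrist','w8.png'); q,d2,i2,T2=snap('side')
b=cv2.resize(q[130:250,230:350],(480,480),interpolation=cv2.INTER_CUBIC)
cv2.imwrite('pics/a8.png',b[:,:,::-1])
for nm,P,D,I,t in(('wrist',p,d,i,T),('side',q,d2,i2,T2),('top',)+snap('top')):
  C=cloud(D,I,t);n=(abs(C[...,0]-.51)<.025)&(abs(C[...,1]-.0055)<.025)
  h=cv2.cvtColor(P,cv2.COLOR_RGB2HSV)
  B=n&blue(P)&(C[...,2]>.12)&(C[...,2]<.25); G=n&(h[...,1]<70)&(C[...,2]>.178)&(C[...,2]<.22); S=n&(h[...,0]>15)&(h[...,0]<32)&(h[...,1]>110)&(C[...,2]>.1)&(C[...,2]<.15)
  for k,m in(('blue',B),('button',G),('brass',S)):
    if m.sum()>3: print(nm,k,m.sum(),'z',np.percentile(C[m][:,2],[2,50,98]).round(4),'med',np.median(C[m],0).round(4))
```

```text
[0.48882638 0.12554802 0.30890534] [-0.20807192  0.4464662  -2.50780004] 0.31323366174348755
wrist blue 631 z [0.1879 0.1893 0.1905] med [0.5041 0.0096 0.1893]
wrist button 662 z [0.1789 0.1978 0.2002] med [0.507  0.0106 0.1978]
wrist brass 241 z [0.1194 0.1228 0.1247] med [0.499  0.0183 0.1228]
side blue 368 z [0.1449 0.1745 0.193 ] med [ 0.5074 -0.0101  0.1745]
side button 53 z [0.1908 0.2013 0.2035] med [0.5078 0.0035 0.2013]
side brass 157 z [0.1055 0.1216 0.1278] med [ 0.5071 -0.0085  0.1216]
top blue 114 z [0.1869 0.191  0.1954] med [0.5087 0.0052 0.191 ]
top button 57 z [0.1885 0.2007 0.2041] med [0.5112 0.0039 0.2007]
```

View pics/a8.png

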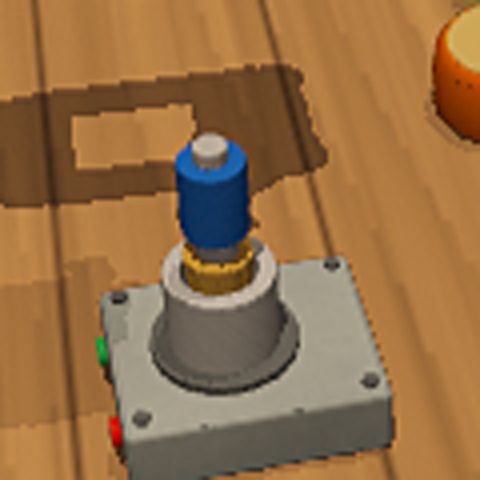

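The roller stands upright and the sleeve is driven about 9 mm: mouth 0.1335 → about 0.1245, and button-to-mouth 76 mm means fully seated. Returning the mallet to its original spot.

Request:
step_arm([
  [0, 40, -7, 0, 0, 0, 255],
  [0, 85, -15, 0, 0, 0, 255],
  [20, 130, -24, 0, 0, 0, 255],
  [60, 160, -30, 0, 0, 0, 255],
  [100, 167, -31, 0, 0, 0, 255],
  [145, 167, -31, 0, 0, 0, 255],
  [185, 167, -31, 0, 0, 0, 255],
  [210, 167, -31, 0, 0, 0, 255],
  [225, 167, -31, 0, 0, 0, 255],
  [231, 167, -31, 0, 0, 0, 255],
])

```text
time_s: 24.32
eef_pos: [0.4581, 0.2917, 0.077]
eef_rot: [0.707, -0.0, 0.707, -0.0]
wrist_force: [0.4, -0.5, -1.5]
opening: 0.313
```

Request:
step_arm([
  [1.5, 0, 0, 0, 0, 0, 255],
  [3, 0, 0, 0, 0, 0, 255],
  [4, 0, 0, 0, 0, 0, 255],
  [4, 0, 0, 0, 0, 0, 255],
])

```text
time_s: 24.82
eef_pos: [0.4579, 0.2923, 0.0738]
eef_rot: [0.707, -0.0, 0.707, 0.0]
wrist_force: [0.8, -0.6, -2.7]
opening: 0.313
```

Request:
step_arm([
  [1, 0, 0, 0, 0, 0, 255],
  [2, 0, 0, 0, 0, 0, 255],
  [2.5, 0, 0, 0, 0, 0, 255],
  [2.5, 0, 0, 0, 0, 0, 255],
])

```text
time_s: 25.32
eef_pos: [0.4578, 0.2923, 0.0713]
eef_rot: [0.707, -0.0, 0.707, 0.0]
wrist_force: [-1.5, -0.7, 3.3]
opening: 0.311
```

Contact with the bench at about 6 N. Releasing gently, then going straight up.

Request:
step_arm([
  [0, 0, 0, 0, 0, 0, 165],
  [0, 0, 0, 0, 0, 0, 140],
  [0, 0, 0, 0, 0, 0, 100],
  [0, 0, 0, 0, 0, 0, 40],
  [0, 0, 0, 0, 0, 0, 0],
  [-10, 0, 0, 0, 0, 0, 0],
  [-40, 0, 0, 0, 0, 0, 0],
  [-85, 0, 0, 0, 0, 0, 0],
  [-130, 0, 0, 0, 0, 0, 0],
  [-150, 0, 0, 0, 0, 0, 0],
])

```text
time_s: 26.58
eef_pos: [0.4591, 0.2928, 0.2251]
eef_rot: [0.709, 0.0, 0.705, 0.001]
wrist_force: [0.8, -0.7, -0.3]
opening: 1.002
```

Request:
step_arm([
  [-20, 0, -20, 0, 0, 0, 0],
  [-20, 0, -50, 0, 0, 0, 0],
  [-20, 0, -60, 0, 0, 0, 0],
  [-20, 0, -60, 0, 0, 0, 0],
  [-20, 0, -60, 0, 0, 0, 0],
])

```text
time_s: 27.2
eef_pos: [0.3984, 0.2921, 0.241]
eef_rot: [0.707, -0.0, 0.707, 0.0]
wrist_force: [-0.9, -0.6, -0.7]
opening: 0.998
```

Run:
```python
from h import *
o=ctrl.get_obs();print(o['time_s'],o['eef_pos'],o['wrist_force'],o['opening'])
q,*_=snap('side','s9.png')
```

```text
27.2 [0.39842809 0.29212849 0.24103946] [-0.91287819 -0.62503245 -0.7386095 ] 0.9975518088807546
```

View pics/s9.png

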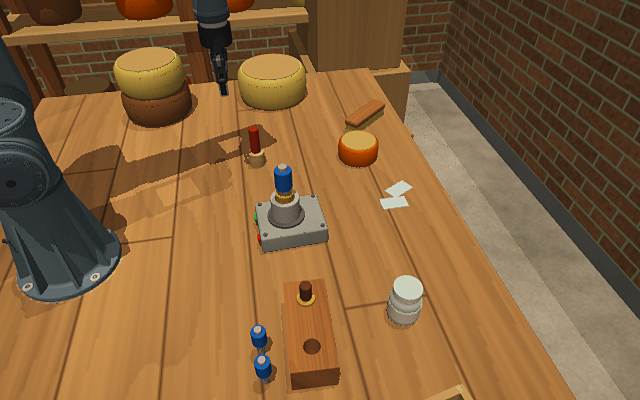

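The mallet stands upright at (255,145) and the roller sits in the spindle at (284,185). Cheese, jar and iron are unmoved, and the gripper is clear.

```bash
python3 -c "
from bench import ctrl
print(ctrl.hand_in())"
```

```text
the job is handed in; nothing more can be done
None
```

The job is done and handed in at about 27 s of the 72 s allowed. I took the large blue roller from the rack, set it in the brass sleeve and let go without forcing the sleeve. I then drove it down with the mallet, stood the mallet back at its original spot and released it.

- **Lock:** the sleeve went down about 9 mm before it met the stop. Two presses of about 17–18 N, the second a separate tap after lifting clear, moved it no further (tool height stayed at 0.2717 m). The highest push I saw was about 18 N, under the 30 N limit.
- **Seating:** the button stands about 76 mm above the sleeve mouth, which matches a fully seated roller.
- **Final picture:** the mallet and roller are upright, the cheese, jar and iron are where they were, and the gripper is clear.
- **One disagreement:** while the sleeve was moving, the wrist read only about 3 N of push, not the 6.5 N or more the task describes. I can't explain that, but the camera heights confirm the sleeve did travel.

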